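# Fit a bayonet lamp into a bamboo lamp base and hold it for the test

### The arm

A 7-joint arm with a two-finger parallel gripper is mounted at the origin on the work surface. World frame = base frame: x ahead of the robot, y to its left, z up, the work surface at z = 0. Lengths are in m, angles in degrees, forces in N, time in s.
With the tool pointing down it reaches from about 0.425 to 0.875 m from the base axis. Payload 4.7 kg.
Tool frame: the origin (TCP) lies between the finger pads; the fingertips stand env.finger_overhang ahead of it and the grasp point (between the pads) lies 5 mm behind it (env.finger_overhang is the distance from the TCP to the fingertips, in m); z points along the fingers, y is the line along which they close (so a half turn about z gives the same grasp; the last joint's range is limited). The gripper opens to 87 mm and grips with 3 to 60 N. Pads are 19 mm wide; open, the fingers measure 117 mm over their backs; the gripper's body (75 mm by 190 mm) begins 51 mm behind the grasp point.
Start: joints at [73.058, 18.392, -4.016, 83.108, 1.295, 78.541, -3.26], TCP at [0.198, -0.619, 0.237] pointing down, gripper open.
Joint ranges: [-163.93, 163.93], [-17.29, 119.83], [-79.2, 71.16], [3.27, 140.29], [-89.18, 269.18], [5.43, 117.66], [-154.24, 154.24]. Speed limits (degrees/s): [147.25, 147.25, 180, 180, 180, 180, 180].

### API

Orientations are given as [roll, pitch, yaw] about the fixed x, y, z axes, in that order (R = Rz(yaw) Ry(pitch) Rx(roll)).
In Python, from cell import telemetry, eyes, env, models gives the robot as it stands. The module is installed in compiled form; this text tells all that it offers.
- The arm moves only by the tool drive_tool, never from a script. Its arguments are lists of equal length, an entry for each row: "angular": the turn, a rotation vector about the tool's x, y, z in rad, a list of three; "delta_pos": the shift along the tool's x, y, z in cm, a list of three; "gripper": the finger opening in cm, from 0 to 8.7. A call has 1 to 20 rows; each row shifts and turns the commanded pose from where the row before left it, along the tool's axes as they then stand; what a row does not reach is not made up. A row lasts 1/10 s, in which the tool goes at most 50 mm and 8.59 degrees, less where a joint would pass 70% of its speed; a pose out of reach is approached as far as the arm can. A call with a gripper value outside its range is refused whole. The fingers move at their own pace and stop on an object; "squeeze" is the grip in N (left out, the last holds). Time passes only in rows, so rows that do not move let the fingers close. It gives the time, the measured TCP pose, the force, the opening and the grip force at its end, in the units of the state.
- telemetry.get_obs(): the state, without advancing time (a new reading comes with each control period).
- eyes.read_camera(name): name is "side" or "top"; returns a dict with "pixels" (420x560x3 uint8, red, green, blue), "mtx" (3x3 intrinsics, pixels), "origin" and "orientation" of the camera in the world. Camera axes: x right, y down, z forward; pixel columns grow to the right and rows downward; lengths in m; the calibration is good to about 2 mm. A picture is of the moment at which its call begins. There is no depth.
- env.sign_off(): hands the job in; it is judged then, once.
Trained networks look in a picture, given as the dict that the camera call returned (one of the last four; its "shot" number tells which), for a name from the list of things; names that differ only in an ending like _2 or _b are one class to them, and where a whole thing is asked for, a point or a joint stands for the part that bears it (a point fixed in the world has none). Each returns a list of dicts, best first, with "p" (0 to 1); they miss things now and then, are a little off and sometimes report something else, mostly with a low value. They report only what shows in the picture. A call takes as long as a camera call. They do not tell look-alikes from the thing itself.
- models.search_frame(picture, target): "centre" ([column, row] in pixels, amid what is visible of it).
- models.cut_out(picture, target): "pixels" (420x560 bool, what is visible of it) and "centre" ([column, row] in pixels, amid what is visible of it).
The state is a dict: "time_s": time; "qpos": joint angles; "joint_velocities": joint speeds; "effort": joint torques, N m; "tool_pos": TCP position; "tool_rot": TCP orientation; "force": force on the tool from outside, world axes, zero at the start; "wrist_torque": the same for the moment, N m; "grip_width": finger opening in m; "grasp_force": force on a finger pad.
Only numpy, scipy, OpenCV 4.12 (cv2) and the standard library are available. Lean on these libraries where they do the work, as an engineer would, in place of code of your own. Each camera call takes 0.05 s, during which the arm holds its last target. There are 200 camera calls.

### The job

Take the straight tube-shaped lamp with the two-pin bayonet cap out of the cardboard tray and fit it into the lampholder on the bamboo lamp base: push it straight down against the sprung contacts and turn it a quarter turn clockwise, until its pins have come to the ends of their slots. Do not let go: finish still gripping the lamp, upright and seated there, because I will switch on for the test while you hold it. Leave the bead box, the orange, the glue bottle and the other lamp alone.

Things in the scene. Friction and masses are not known exactly. Their poses are not given: they have to be found in the camera images.
- lamp_mid (a point): centre of the loose stick lamp (118 mm tall, 60 g), 59 mm above its foot; z up along it. It stands cap down in one end cell of the tray (which end varies). From the foot: metal cap 22 mm wide, 25 mm tall, with tapered foot; white collar widening to 35 mm; straight frosted tube 37 mm wide from 44 to 104 mm up (grip it 75 to 100 mm up, clear of the tray); domed top
- lamp_pins (a point): on the same lamp's axis, 7 mm above its foot, midway between its two opposite pins, which lie along x: 3 mm thick, 30.4 mm tip to tip. z up. A thin grey mould seam up both sides and over the dome lies in the plane of the pins. At the start they point along the tray's length within 20 degrees
- holder_mouth (a point): centre of the top rim of the upright metal bayonet barrel (bore 24.6 mm, outside 33.6 mm) of the lampholder on the fixed bamboo base (116 mm wide); rim 98 mm above the table. Two entry slots 7 mm wide, open at the rim, on +x and -x; z up. From each, a level slot runs a quarter turn clockwise (seen from above) to end on the y axis. Seated: lamp x along holder y
- slot_end (a point): where one pin ends up: end of a level slot, on the holder's -y side, 5.5 mm below the rim (the other is opposite). To turn in the level slot, pin centres must be 7.5 to 12 mm below the rim (9.5 is good). At the slot's end is a notch (play 8 degrees either way) where the spring lifts the pins to about 5 mm below the rim when no longer pushed. Axes as holder_mouth
- contacts (a joint): sprung contact plate in the holder: m pressed in, 0 (rest) to 0.010. The lamp's foot meets it when the pin centres are 4 mm below the rim; it then pushes up with 5 N, plus 0.8 N per mm: about 1 mm pressed with the pins in the notches, 5.5 mm with the pins 9.5 mm below the rim
- tray: fixed open cardboard tray 56 x 190 x 48 mm, wall and floor 4 mm, with three cells in a row along its y axis, centres at y = -61, 0 and +61 mm; origin at the centre of its underside, z up. The middle cell is empty
- globe_mid (a point): centre of the other lamp, a short round one (45 mm globe, screw cap, 77 mm tall), standing in the other end cell of the tray; leave it alone
- beadbox_mid (a point): centre of a clear plastic box of white beads, 75 x 130 x 22 mm, lying on the table; leave it alone
- orange_mid (a point): centre of an orange, 68 mm across; leave it alone
- gluebottle_mid (a point): a small upright translucent glue bottle, 36 mm in diameter, 122 mm tall; point on its axis 45 mm up; leave it alone
Not all that is in view belongs to the job. What is shaped like the part that bears lamp_mid but blue or pink is not meant.

How it is judged:
By the outcome, as a careful person would: the job done as asked, in the order asked, and still so for the second after the job is handed in, while the arm keeps its last pose, push and grip.
It also fails if it takes over 45 s, if anything falls off the work surface, if the arm or the gripper's body presses on something with over 40 N, if the wrist force passes 120 N, or if a joint passes its speed limit or range.

## Working session

There is one attempt and no reset: what is moved stays moved. The work goes in short steps, Python scripts to look and compute and a tool call to move; the robot and the scene stay as the last step left them, time stands still between calls to the robot, and variables do not carry over. Pictures are saved under pics/ and viewed, at most 10 in all, crops included, and the job is handed in when it is done.

Besides the shell and the picture viewer there is one more tool, called after "Request:" by a JSON object that holds its "name" and its "arguments". drive_tool: Moves the arm, as the interface text tells. Its arguments: {"type":"object","properties":{"angular":{"type":"array","items":{"type":"array","items":{"type":"number"}}},"delta_pos":{"type":"array","items":{"type":"array","items":{"type":"number"}}},"gripper":{"type":"array","items":{"type":"number"}},"squeeze":{"type":"number"}},"required":["angular","delta_pos","gripper"]}

```bash
mkdir -p pics; cat > h.py <<'E'
import numpy as np, cv2
from cell import telemetry, eyes, env, models
def ray(p,uv):
    d=np.linalg.inv(p["mtx"])@np.array([uv[0],uv[1],1.]); R=np.array(p["orientation"])
    if R.shape!=(3,3):
        from scipy.spatial.transform import Rotation as Ro
        R=Ro.from_euler('xyz',R,degrees=True).as_matrix() if R.size==3 else Ro.from_quat(R).as_matrix()
    return np.array(p["origin"],float),R@d,R
def atz(p,uv,z):
    o,d,_=ray(p,uv); return o+d*(z-o[2])/d[2]
def proj(p,X):
    o,_,R=ray(p,(0,0)); c=R.T@(np.array(X)-o); q=p["mtx"]@c; return q[:2]/q[2]
def tri(a,ua,b,ub):
    o1,d1,_=ray(a,ua);o2,d2,_=ray(b,ub)
    s=np.linalg.lstsq(np.c_[d1,-d2],o2-o1,rcond=None)[0]
    A=o1+s[0]*d1;B=o2+s[1]*d2
    return (A+B)/2,np.linalg.norm(A-B)
def save(p,n,box=None,k=1):
    im=p["pixels"][:,:,::-1]
    if box: im=im[box[1]:box[3],box[0]:box[2]]
    cv2.imwrite("pics/"+n,cv2.resize(im,None,fx=k,fy=k,interpolation=cv2.INTER_CUBIC))
E
python3 - <<'E'
from h import *
np.set_printoptions(precision=4,suppress=True)
t=eyes.read_camera("top");s=eyes.read_camera("side")
im=np.vstack([t["pixels"],s["pixels"]])[:,:,::-1]
save(t,"t0.png");save(s,"s0.png")
for p in(t,s): print(p["origin"],p["orientation"],p["mtx"])
for n in "lamp_mid holder_mouth slot_end tray globe_mid lamp_pins contacts".split():
    for p,k in((t,"t"),(s,"s")):
        try: print(n,k,[(np.round(r["centre"]),round(r["p"],2)) for r in models.search_frame(p,n)[:4]])
        except Exception as e: print(n,e)
print(telemetry.get_obs(),env.finger_overhang)
E
```

```text
[ 0.35   -0.0014  1.3325] [-169.312    -0.4215  -89.0743] [[532.4423   0.     280.5786]
 [  0.     532.4423 199.6913]
 [  0.       0.       1.    ]]
[0.3677 0.6114 0.5916] [-127.9057   -1.0099 -162.7569] [[383.4913   0.     278.9966]
 [  0.     383.4913 209.0438]
 [  0.       0.       1.    ]]
lamp_mid t [(array([243., 232.]), 0.81), (array([218., 271.]), 0.74), (array([183., 289.]), 0.72), (array([205., 234.]), 0.71)]
lamp_mid s [(array([278., 274.]), 0.75), (array([328., 279.]), 0.7), (array([345., 322.]), 0.66), (array([287., 243.]), 0.57)]
holder_mouth t [(array([355., 222.]), 0.63)]
holder_mouth s [(array([307., 190.]), 0.92)]
slot_end t [(array([357., 228.]), 0.57)]
slot_end s [(array([305., 189.]), 0.57)]
tray t [(array([185., 231.]), 0.96)]
tray s [(array([256., 322.]), 0.74), (array([237., 335.]), 0.36), (array([202., 194.]), 0.32)]
globe_mid t [(array([159., 221.]), 0.81)]
globe_mid s [(array([237., 336.]), 0.88)]
lamp_pins t [(array([182., 290.]), 0.83), (array([240., 231.]), 0.81), (array([210., 235.]), 0.67), (array([219., 271.]), 0.6)]
lamp_pins s [(array([278., 275.]), 0.97), (array([328., 281.]), 0.73), (array([344., 324.]), 0.71), (array([287., 243.]), 0.63)]
contacts t [(array([209., 237.]), 0.5), (array([363., 219.]), 0.37)]
contacts s []
{'time_s': 0.8, 'qpos': array([73.0577, 18.3908, -4.0157, 83.1083,  1.294 , 78.5416, -3.2589]), 'joint_velocities': array([-0.0701,  0.0765,  0.0279,  0.0643, -0.0503,  0.11  , -0.0129]), 'effort': array([ -0.0002, -49.1041,  -0.4029, -31.2754,  -0.0634,   0.0333,
         0.    ]), 'tool_pos': array([ 0.1981, -0.6191,  0.2366]), 'tool_rot': array([179.9956,   0.002 ,  17.7517]), 'force': array([ 0.3735, -0.3408, -0.5123]), 'wrist_torque': array([-0.0672, -0.033 , -0.0134]), 'grasp_force': 0.0, 'grip_width': 0.08703638163019377} 0.014
```

View pics/t0.png

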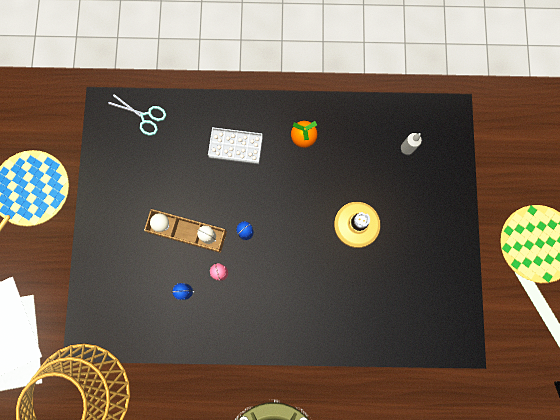

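View pics/s0.png

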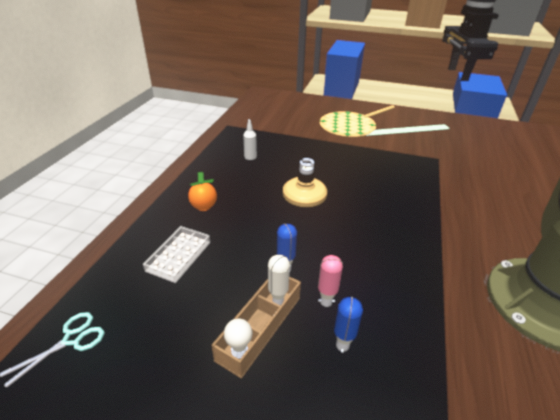

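The top view shows the white stick lamp at (206,234) in the tray's right cell, the globe at (159,221), and the holder mouth at about (361,220). The side view has the lamp at (279,275), the holder mouth at (307,163), and the look-alikes in blue and pink.

```bash
python3 - <<'E'
from h import *
np.set_printoptions(precision=4,suppress=True)
t=eyes.read_camera("top");s=eyes.read_camera("side")
def crop(p,c,r,k): 
    c=np.array(c);return cv2.resize(p["pixels"][c[1]-r:c[1]+r,c[0]-r:c[0]+r,::-1],(k,k),interpolation=cv2.INTER_CUBIC)
a=np.hstack([crop(t,(206,234),20,400),crop(t,(360,222),20,400)])
cv2.imwrite("pics/ct.png",a)
a=np.hstack([crop(s,(280,278),30,400),crop(s,(306,178),30,400)])
cv2.imwrite("pics/cs.png",a)
for n,p,k in(("lamp_mid",t,(206,234)),("lamp_mid",s,(279,275)),("tray",t,(185,231)),("holder_mouth",t,(360,220)),("holder_mouth",s,(306,180))):
    for r in models.cut_out(p,n):
        if np.linalg.norm(np.array(r["centre"])-k)<25:
            m=r["pixels"];ys,xs=np.nonzero(m);print(n,r["p"],r["centre"],xs.min(),xs.max(),ys.min(),ys.max(),m.sum())
            np.save(f"m_{n}_{'t' if p is t else 's'}.npy",m)
            if n=="tray":
                P=np.array([atz(p,(x,y),.048)[:2] for x,y in zip(xs,ys)],np.float32); b=cv2.minAreaRect(P);print(b,cv2.boxPoints(b))
            break
E
```

```text
lamp_mid 0.78 [206.0, 231.7] 197 215 225 243 279
lamp_mid 0.8 [276.9, 279.0] 267 288 255 306 895
tray 0.92 [185.4, 232.2] 144 226 209 252 1387
((0.5135983824729919, 0.22337466478347778), (0.1967393457889557, 0.05951011925935745), 75.85932159423828) [[0.4607 0.1353]
 [0.5184 0.1207]
 [0.5665 0.3115]
 [0.5088 0.326 ]]
holder_mouth 0.8 [356.4, 224.4] 335 378 202 247 1624
holder_mouth 0.62 [305.5, 188.5] 283 326 159 206 1297
```

View pics/ct.png

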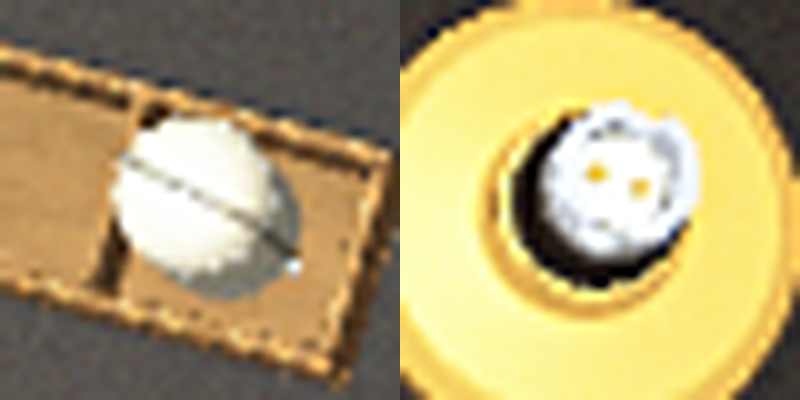

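View pics/cs.png

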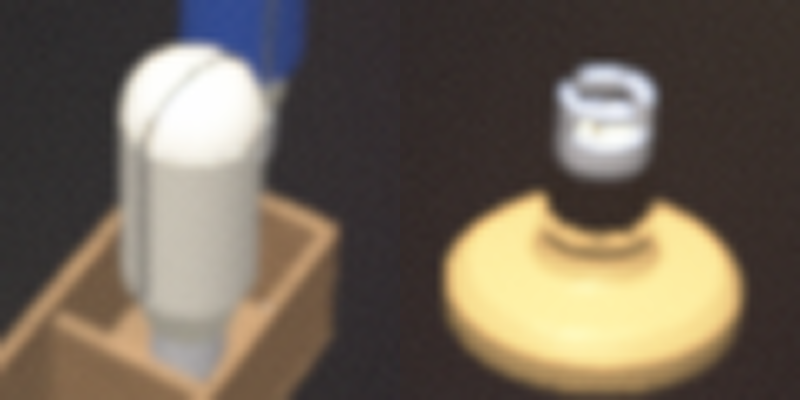

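```bash
python3 - <<'E'
from h import *
np.set_printoptions(precision=4,suppress=True,linewidth=160)
T=[eyes.read_camera("top") for _ in range(6)];S=[eyes.read_camera("side") for _ in range(6)]
t,s=T[0],S[0]
at=np.mean([p["pixels"] for p in T],0);as_=np.mean([p["pixels"] for p in S],0)
np.savez("avg.npz",t=at,s=as_)
print("std",np.std([p["pixels"] for p in T],0).mean())
X,e=tri(t,(361.7,219.6),s,(306.5,161.2));print("rim",X,e, atz(t,(361.7,219.6),.098),atz(s,(306.5,161.2),.098))
# top crops large
def crop(a,x0,y0,w,k): return cv2.resize(a[y0:y0+w,x0:x0+w,::-1].astype(np.uint8),(k,k),interpolation=cv2.INTER_CUBIC)
cv2.imwrite("pics/hold.png",np.hstack([crop(at,350,208,24,400),crop(as_,295,152,24,400)]))
# lamp fit: profile of revolution, bright mask in both views
prof=[(44,18.5),(104,18.5)]+[(104+14*np.sin(a),18.5*np.cos(a)) for a in np.linspace(.1,1.57,10)]
th=np.linspace(0,2*np.pi,40)
P=np.array([[r*np.cos(q),r*np.sin(q),z] for z,r in prof for q in th])/1000
mt=np.load("m_lamp_mid_t.npy");ms=np.load("m_lamp_mid_s.npy")
print("tip? top hull, side hull compare")
def hull(p,x,y,z0):
    return cv2.convexHull(np.array([proj(p,v+[x,y,z0]) for v in P],np.float32))
from scipy.optimize import minimize
def ref(a,c,r):  # white mask
    m=np.zeros(a.shape[:2],bool); g=a.min(2); sat=a.max(2)-g
    m[(g>110)&(sat<45)]=1; w=np.zeros_like(m); w[c[1]-r:c[1]+r,c[0]-r:c[0]+r]=1; return m&w
wt=ref(at,(206,235),16);ws=ref(as_,(279,275),32)
print(wt.sum(),mt.sum(),ws.sum(),ms.sum())
np.savez("w.npz",wt=wt,ws=ws)
def cost(v,which="ts"):
    c=0
    for p,m,k in((t,wt,"t"),(s,ws,"s")):
        if k not in which: continue
        h=hull(p,v[0],v[1],.004)
        z=np.zeros((420*4,560*4),np.uint8);cv2.fillConvexPoly(z,np.round(h*4+1.5).astype(np.int32),1)
        z=cv2.resize(z.astype(np.float32),(560,420),interpolation=cv2.INTER_AREA)
        if k=="s": # ignore rows below tube
            pass
        c+=np.abs(z-m).sum()/m.sum()
    return c
for w in("t","s","ts"):
    r=minimize(cost,[.495,.165],args=(w,),method="Nelder-Mead",options=dict(initial_simplex=[[.495,.165],[.51,.165],[.495,.18]],xatol=2e-4));print(w,r.x,r.fun)
E
```

```text
std 2.4201649753403784
rim [ 0.5382 -0.197   0.1026] 1.0376923707352601e-05 [ 0.5389 -0.1978  0.098 ] [ 0.5398 -0.2046  0.098 ]
tip? top hull, side hull compare
208 279 918 895
t [0.5003 0.1673] 0.31790865384615385
s [0.4988 0.1643] 0.15590958605664487
ts [0.4986 0.1666] 0.5294274761186526
```

View pics/hold.png

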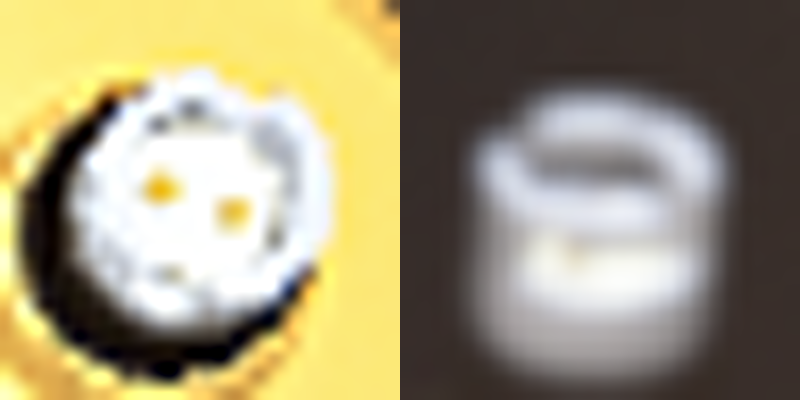

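Top crop: the contacts are at (160,188) and (235,212), with a rim gap at (240,95), so the entry axis has a yaw of about -18°. The side crop shows a rim gap at upper left (505,140) and the level slot's end at (525,270), which agrees. Next I'll refine the lamp seam and position.

```bash
python3 - <<'E'
from h import *
np.set_printoptions(precision=4,suppress=True,linewidth=160)
t=eyes.read_camera("top");s=eyes.read_camera("side")
A=np.load("avg.npz");at,as_=A["t"],A["s"]
u=lambda c,x0,y0,k=16.667:((c[0]+.5)/k-.5+x0,(c[1]+.5)/k-.5+y0)
c1,c2=[atz(t,u(c,350,208),.087) for c in((160,188),(235,212))]
print("contacts mid",(c1+c2)/2,"perp yaw",np.degrees(np.arctan2(*(c2-c1)[1::-1]))+90, np.linalg.norm(c2-c1))
c=atz(t,u((203,198),350,208),.098);n=atz(t,u((240,95),350,208),.098);d=n-c;print("rim",c,"notch yaw",np.degrees(np.arctan2(d[1],d[0])),np.linalg.norm(d))
# ring brightness profile in top view for yaw
g=at.mean(2).astype(np.float32)
lap=[cv2.GaussianBlur(a.mean(2).astype(np.float32),(0,0),.5) for a in(at,as_)]
# seam fit
arc=np.array([[18.5*np.cos(a),0,104+14*np.sin(a)] for a in np.linspace(0,np.pi,41)])/1000
side=np.array([[18.5,0,z] for z in np.linspace(55,103,20)])/1000
def samp(p,im,P):
    q=np.array([proj(p,v) for v in P],np.float32); return cv2.remap(im,q[None,:,0],q[None,:,1],cv2.INTER_LINEAR)[0],q
def vis(p,x,y,yaw):
    cy,sy=np.cos(yaw),np.sin(yaw);R=np.array([[cy,-sy,0],[sy,cy,0],[0,0,1]])
    N=np.array([[np.cos(a)/18.5,0,np.sin(a)/14] for a in np.linspace(0,np.pi,41)])
    P=np.vstack([arc,side,side*[-1,1,1]]);N=np.vstack([N,np.tile([1,0,0],(20,1)),np.tile([-1,0,0],(20,1))])
    P=P@R.T+[x,y,.004];N=N@R.T;N/=np.linalg.norm(N,axis=1)[:,None]
    v=p["origin"]-P;v/=np.linalg.norm(v,axis=1)[:,None];return P[(v*N).sum(1)>.25]
# contrast: line darkness vs local background (median filter)
D=[]
for a in(at,as_):
    m=a.mean(2).astype(np.float32); D.append(cv2.GaussianBlur(cv2.morphologyEx(m,cv2.MORPH_CLOSE,np.ones((5,5)))-m,(0,0),.6))
for p,d,nm,x0,y0 in((t,D[0],"t",.5003,.1673),(s,D[1],"s",.4988,.1643)):
    best=[]
    for yaw in range(30,120,3):
        for dx in np.arange(-8,8.1,2)/1000:
            for dy in np.arange(-8,8.1,2)/1000:
                best.append((samp(p,d,vis(p,x0+dx,y0+dy,np.radians(yaw)))[0].mean(),yaw,x0+dx,y0+dy))
    best.sort(reverse=True);print(nm,np.round(best[:8],4).tolist())
# white extent in top view: dome blob (bright)
b=(at.min(2)>185)[214:254,186:226];ys,xs=np.nonzero(b);print("dome",xs.mean()+186,ys.mean()+214,b.sum(),xs.min()+186,xs.max()+186,ys.min()+214,ys.max()+214,atz(t,(xs.mean()+186,ys.mean()+214),.112))
for nm,pos in(("t",(.5003,.1673)),):
  print(proj(t,[*pos,.122]),proj(s,[*pos,.122]))
for n in("lamp_mid",):
  for p in(t,s): print([(np.round(r["centre"],1),round(r["p"],2)) for r in models.search_frame(p,n)[:4]])
E
```

```text
contacts mid [ 0.5407 -0.1988  0.087 ] perp yaw -17.07127178205721 0.011108553460015602
rim [ 0.5393 -0.1978  0.098 ] notch yaw -20.081072811679547 0.015735201517849105
t [[41.9575, 63.0, 0.4963, 0.1613], [40.8206, 60.0, 0.4963, 0.1613], [39.3395, 60.0, 0.4963, 0.1593], [39.3246, 66.0, 0.4963, 0.1613], [39.1795, 63.0, 0.4963, 0.1593], [38.3602, 63.0, 0.4943, 0.1593], [37.8972, 57.0, 0.4963, 0.1593], [37.7175, 60.0, 0.4943, 0.1593]]
s [[9.4247, 78.0, 0.5008, 0.1703], [9.2466, 81.0, 0.5008, 0.1723], [9.1547, 66.0, 0.4988, 0.1643], [9.1179, 78.0, 0.5008, 0.1723], [9.0407, 75.0, 0.5008, 0.1703], [8.9812, 78.0, 0.5008, 0.1683], [8.9642, 66.0, 0.4988, 0.1663], [8.8521, 75.0, 0.5008, 0.1683]]
dome 204.50595238095238 232.82738095238096 168 197 215 226 240 [0.4997 0.1673 0.112 ]
[203.9198 232.0194] [277.0533 259.3398]
[(array([242.3, 229.9]), 0.82), (array([208.3, 232. ]), 0.7), (array([218.6, 270. ]), 0.64), (array([181.6, 290. ]), 0.6)]
[(array([287.4, 241.3]), 0.86), (array([349. , 320.9]), 0.65), (array([276.6, 277.6]), 0.56)]
```

Request:
{"name": "drive_tool", "arguments": {"angular": [[0,0,0],[0,0,0],[0,0,0],[0,0,0],[0,0,0],[0,0,0],[0,0,0],[0,0,0],[0,0,0],[0,0,0],[0,0,0],[0,0,0],[0,0,0],[0,0,0],[0,0,0],[0,0,0],[0,0,0],[0,0,0],[0,0,0],[0,0,0]], "delta_pos": [[3.776,-2.473,0],[3.776,-2.473,0],[3.776,-2.473,0],[3.776,-2.473,0],[3.776,-2.473,0],[3.776,-2.473,0],[3.776,-2.473,0],[3.776,-2.473,0],[3.776,-2.473,0],[3.776,-2.473,0],[3.776,-2.473,0],[3.776,-2.473,0],[0.899,-4.482,0],[0.899,-4.482,0],[0.899,-4.482,0],[0.899,-4.482,0],[0.899,-4.482,0],[0.899,-4.482,0],[0.899,-4.482,0],[0.899,-4.482,0]], "gripper": [8.7,8.7,8.7,8.7,8.7,8.7,8.7,8.7,8.7,8.7,8.7,8.7,8.7,8.0,7.0,6.0,5.5,5.5,5.5,5.5], "squeeze": 20}}

```text
time_s: 3.95
tool_pos: [0.498, 0.1668, 0.2369]
tool_rot: [180.0, -0.1, 17.7]
force: [0.7, -0.5, -0.6]
grip_width: 0.0553
grasp_force: 0.0
```

Request:
{"name": "drive_tool", "arguments": {"angular": [[0,0,0.143],[0,0,0.143],[0,0,0.143],[0,0,0.142],[0,0,0]], "delta_pos": [[0,0,1.9],[0,0,1.9],[0,0,1.9],[0,0,1.9],[0,0,0]], "gripper": [5.5,5.5,5.5,5.5,5.5]}}

```text
time_s: 4.45
tool_pos: [0.4966, 0.1643, 0.1582]
tool_rot: [179.9, 0.2, -15.0]
force: [-0.3, -0.0, 0.3]
grip_width: 0.0553
grasp_force: 0.0
```

```bash
python3 - <<'E'
from h import *
o=telemetry.get_obs();print(o["tool_pos"],o["tool_rot"],o["qpos"])
t=eyes.read_camera("top");s=eyes.read_camera("side")
a=cv2.resize(s["pixels"][190:320,210:350,::-1],(560,520),interpolation=cv2.INTER_CUBIC)
for X in([.499,.1655,.122],[.499,.1655,.048],o["tool_pos"],o["tool_pos"]+[0,0,-.014]):
    q=(proj(s,X)-[210,190])*4; cv2.circle(a,tuple(np.round(q).astype(int).tolist()),3,(0,0,255),-1)
cv2.imwrite("pics/hover.png",a)
E
```

```text
[0.49663412 0.16434925 0.15819963] [179.86381793   0.23812392 -14.98336309] [  15.68203132    9.40599043  -39.91841202  105.47116417    6.46205942
   67.68901881 -131.32884404]
```

View pics/hover.png

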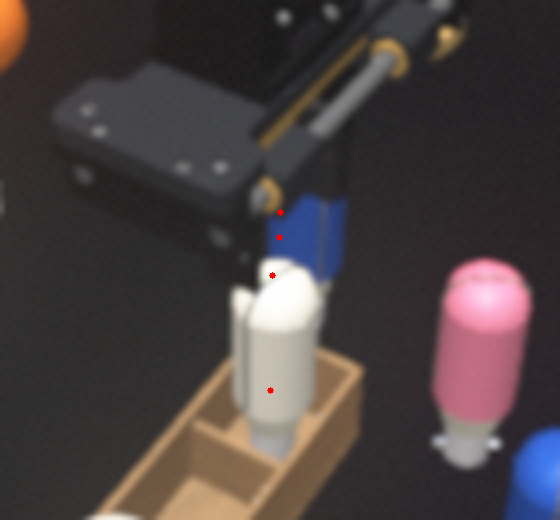

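The hover view shows the lamp spanning x = 232–320 in the crop, centred within about 3 mm of the gripper axis. The dark stripe on it is seam plus finger shadow. I'll centre it with a first light grip, then rotate for the second grip.

Request:
{"name": "drive_tool", "arguments": {"angular": [[0,0,0],[0,0,0],[0,0,0],[0,0,0],[0,0,0],[0,0,0],[0,0,0],[0,0,0],[0,0,0],[0,0,0]], "delta_pos": [[0,0,2.4],[0,0,2.4],[0,0,2.3],[0,0,0],[0,0,0],[0,0,0],[0,0,0],[0,0,0],[0,0,0],[0,0,0]], "gripper": [5.5,5.5,5.5,5.5,3.5,3.5,3.5,3.5,3.5,3.5], "squeeze": 8}}

```text
time_s: 5.55
tool_pos: [0.4993, 0.1653, 0.0906]
tool_rot: [-180.0, -0.1, -15.0]
force: [-0.4, -0.6, 5.1]
grip_width: 0.0367
grasp_force: 8.0
```

Request:
{"name": "drive_tool", "arguments": {"angular": [[0,0,0],[0,0,0],[0,0,0],[0,0,-0.143],[0,0,-0.143],[0,0,-0.143],[0,0,-0.143],[0,0,-0.143],[0,0,-0.143],[0,0,-0.143],[0,0,-0.143],[0,0,-0.143],[0,0,-0.143],[0,0,-0.141],[0,0,0]], "delta_pos": [[0,0,0],[0,0,0],[0,0,0],[0,0,0],[0,0,0],[0,0,0],[0,0,0],[0,0,0],[0,0,0],[0,0,0],[0,0,0],[0,0,0],[0,0,0],[0,0,0],[0,0,0]], "gripper": [5.5,5.5,5.5,5.5,5.5,5.5,5.5,5.5,5.5,5.5,5.5,5.5,5.5,5.5,5.5]}}

```text
time_s: 7.05
tool_pos: [0.4981, 0.165, 0.0891]
tool_rot: [-179.9, 0.0, 75.1]
force: [-0.5, -1.4, 0.2]
grip_width: 0.055
grasp_force: 0.0
```

Request:
{"name": "drive_tool", "arguments": {"angular": [[0,0,0],[0,0,0],[0,0,0],[0,0,0],[0,0,0],[0,0,0],[0,0,0],[0,0,0],[0,0,0],[0,0,0],[0,0,0]], "delta_pos": [[0,0,0],[0,0,0],[0,0,0],[0,0,0],[0,0,0],[0,0,-0.5],[0,0,-2.5],[0,0,-4],[0,0,-4],[0,0,-4],[0,0,0]], "gripper": [3.3,3.3,3.3,3.3,3.3,3.3,3.3,3.3,3.3,3.3,3.3], "squeeze": 30}}

```text
time_s: 8.15
tool_pos: [0.5013, 0.1668, 0.2453]
tool_rot: [179.5, -0.2, 75.0]
force: [0.1, 0.0, -0.4]
grip_width: 0.0363
grasp_force: 30.0
```

Request:
{"name": "drive_tool", "arguments": {"angular": [[0,0,0],[0,0,0],[0,0,0],[0,0,0],[0,0,0],[0,0,0],[0,0,0],[0,0,0],[0,0,0],[0,0,0]], "delta_pos": [[-4.285,1.64,0],[-4.285,1.64,0],[-4.285,1.64,0],[-4.285,1.64,0],[-4.285,1.64,0],[-4.285,1.64,0],[-4.285,1.64,0],[-4.285,1.64,0],[0,0,0],[0,0,0]], "gripper": [3.3,3.3,3.3,3.3,3.3,3.3,3.3,3.3,3.3,3.3]}}

```text
time_s: 9.15
tool_pos: [0.5361, -0.201, 0.2384]
tool_rot: [-179.9, -0.1, 74.9]
force: [-0.3, 0.4, -0.1]
grip_width: 0.0361
grasp_force: 30.0
```

Request:
{"name": "drive_tool", "arguments": {"angular": [[0,0,-0.1425],[0,0,-0.1425],[0,0,-0.1425],[0,0,-0.1425],[0,0,-0.1425],[0,0,-0.1425],[0,0,-0.1425],[0,0,-0.1425],[0,0,-0.1425],[0,0,-0.1425],[0,0,-0.1425],[0,0,-0.1425],[0,0,0],[0,0,0]], "delta_pos": [[0,0,0],[0,0,0],[0,0,0],[0,0,0],[0,0,0],[0,0,0],[0,0,0],[0,0,0],[0,0,0],[0,0,0],[0,0,1.0],[0,0,1.5],[0,0,0],[0,0,0]], "gripper": [3.3,3.3,3.3,3.3,3.3,3.3,3.3,3.3,3.3,3.3,3.3,3.3,3.3,3.3]}}

```text
time_s: 10.55
tool_pos: [0.5367, -0.1985, 0.2146]
tool_rot: [180.0, -0.0, 172.9]
force: [-1.0, -0.4, 0.3]
grip_width: 0.0361
grasp_force: 30.0
```

```bash
python3 - <<'E'
from h import *
np.set_printoptions(precision=4,suppress=True)
R=[];S=[];T=[]
for i in range(6):
    S.append(eyes.read_camera("side"));o=telemetry.get_obs();R.append(np.r_[o["tool_pos"],o["tool_rot"][2],o["force"]])
print(np.array(R),o["qpos"])
s=S[0];t=eyes.read_camera("top")
a=np.mean([p["pixels"] for p in S],0);np.save("s1.npy",a)
cv2.imwrite("pics/abv.png",np.hstack([cv2.resize(a[110:180,275:345,::-1].astype(np.uint8),(560,560),interpolation=cv2.INTER_CUBIC),cv2.resize(t["pixels"][190:250,335:365,::-1],(240,480)).copy() if 0 else np.zeros((560,1,3),np.uint8)]))
for n in("lamp_pins","lamp_mid","holder_mouth"):
    print(n,[(np.round(r["centre"],1),round(r["p"],2)) for r in models.search_frame(s,n)[:4]])
E
```

```text
[[  0.537   -0.1989   0.2151 172.9399  -0.1629   0.7512  -0.1568]
 [  0.5371  -0.1992   0.2153 172.9524  -1.1749  -0.5073   0.2412]
 [  0.5372  -0.1995   0.2154 172.9597  -0.3724  -0.9495  -0.8434]
 [  0.5371  -0.1997   0.2153 172.9698   0.8298  -0.7092  -0.3761]
 [  0.5371  -0.1998   0.2152 172.9773   0.1233  -0.2984  -0.4716]
 [  0.537   -0.1999   0.2151 172.9797   0.1435  -0.5466  -0.1331]] [ 63.3451  16.4373 -53.7109  94.7009  13.6381  75.7439  90.3527]Traceback (most recent call last):
  File "<stdin>", line 11, in <module>
ValueError: only the last four pictures can be asked about
```

View pics/abv.png

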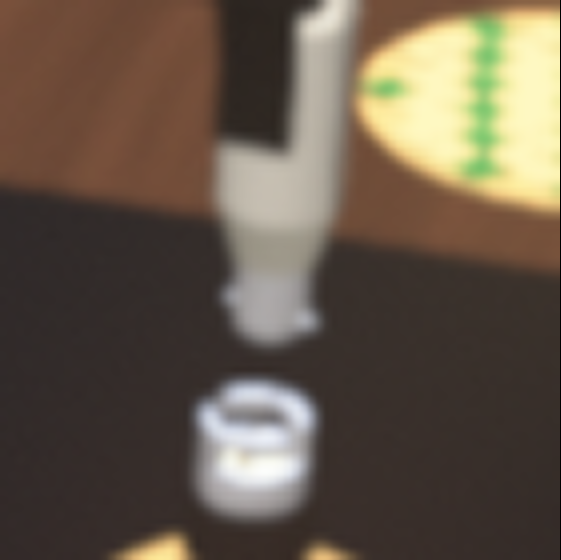

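```bash
python3 - <<'E'
from h import *
np.set_printoptions(precision=4,suppress=True)
s=eyes.read_camera("side");o=telemetry.get_obs();print(o["tool_pos"],o["time_s"])
u=lambda c:((c[0]+.5)/8-.5+275,(c[1]+.5)/8-.5+110)
P=[atz(s,u(c),.1375) for c in((232,296),(308,322))];d=P[1]-P[0]
print("pins",P,(P[0]+P[1])/2,"len",np.linalg.norm(d),"yaw",np.degrees(np.arctan2(d[1],d[0])))
r=atz(s,u((256,413)),.098);print("rim",r,"diff rim-pins",r-(P[0]+P[1])/2)
for n in("lamp_pins","lamp_mid","holder_mouth","slot_end"):
    print(n,[(np.round((np.array(r["centre"])-[275,110]+.5)*8-.5),round(r["p"],2)) for r in models.search_frame(s,n)[:3]])
for X in([.537,-.2,.1375],[.538,-.2,.098]): print((proj(s,X)-[275,110]+.5)*8-.5)
# rim angle sample: brightness around rim in avg side
a=np.load("s1.npy").mean(2).astype(np.float32)
off=np.array(u((256,413)))-proj(s,[.538,-.2,.098])
for rad in(.0145,):
    for az in range(0,360,12):
        q=proj(s,[.538+rad*np.cos(np.radians(az)),-.2+rad*np.sin(np.radians(az)),.098])+off
        print(az,int(cv2.remap(a,np.float32([[q[0]]]),np.float32([[q[1]]]),cv2.INTER_LINEAR)[0,0]),end="; ")
E
```

```text
[ 0.5369 -0.1999  0.2148] 10.95
pins [array([ 0.5496, -0.2044,  0.1375]), array([ 0.5239, -0.1963,  0.1375])] [ 0.5368 -0.2003  0.1375] len 0.026993882033042416 yaw 162.40064444082728
rim [ 0.5396 -0.2047  0.098 ] diff rim-pins [ 0.0029 -0.0043 -0.0395]
lamp_pins [(array([ 411., 1356.]), 0.9), (array([ 558., 1732.]), 0.86), (array([282., 176.]), 0.8)]
lamp_mid [(array([ 412., 1367.]), 0.96), (array([278., 178.]), 0.62), (array([  90., 1099.]), 0.58)]
holder_mouth [(array([260., 650.]), 0.71), (array([-782., 1173.]), 0.68)]
slot_end [(array([240., 656.]), 0.84)]
[268.7479 309.3288]
[257.4655 421.2505]
0 154; 12 179; 24 199; 36 212; 48 210; 60 215; 72 219; 84 228; 96 228; 108 232; 120 234; 132 224; 144 197; 156 188; 168 200; 180 208; 192 209; 204 210; 216 209; 228 201; 240 195; 252 187; 264 182; 276 193; 288 199; 300 196; 312 183; 324 158; 336 129; 348 130;
```

The side view shows the held lamp's pins at crop (232,296) and (308,322), so yaw is 162.4° and they line up with the TCP. The holder rim is centred near (256,413). Yaw suits the entry slots. I'll shift about 2 mm, come down close and look again.

Request:
{"name": "drive_tool", "arguments": {"angular": [[0,0,0],[0,0,0],[0,0,0],[0,0,0],[0,0,0]], "delta_pos": [[-0.21,-0.08,0.8],[0,0,0.8],[0,0,0.8],[0,0,0],[0,0,0]], "gripper": [3.3,3.3,3.3,3.3,3.3]}}

```text
time_s: 11.65
tool_pos: [0.5385, -0.2009, 0.1901]
tool_rot: [180.0, -0.0, 173.0]
force: [-0.2, -0.7, -0.1]
grip_width: 0.0362
grasp_force: 30.0
```

```bash
python3 - <<'E'
from h import *
np.set_printoptions(precision=4,suppress=True)
S=[eyes.read_camera("side") for _ in range(8)];o=telemetry.get_obs();print(o["tool_pos"],o["tool_rot"],o["force"],o["time_s"])
a=np.mean([p["pixels"] for p in S[2:]],0);np.save("s2.npy",a)
cv2.imwrite("pics/near.png",cv2.resize(a[140:180,287:327,::-1].astype(np.uint8),(600,600),interpolation=cv2.INTER_CUBIC))
E
```

```text
[ 0.5388 -0.201   0.1908] [-179.9858    0.0213  173.0193] [-0.2822  0.194  -0.8502] 12.05
```

View pics/near.png

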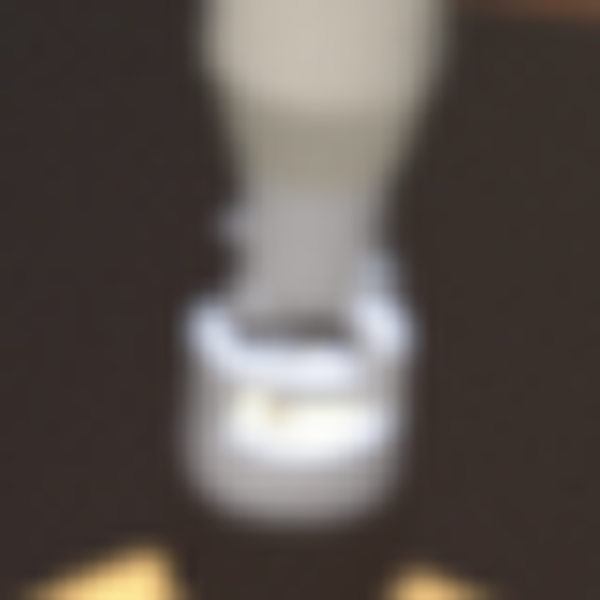

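Cap and barrel axes line up in the near view (cap axis about 307 at y = 250, leaning to about 299 at the rim, barrel centre 299). Going down gently.

Request:
{"name": "drive_tool", "arguments": {"angular": [[0,0,0],[0,0,0],[0,0,0],[0,0,0],[0,0,0],[0,0,0]], "delta_pos": [[0,0,0.3],[0,0,0.3],[0,0,0.3],[0,0,0.3],[0,0,0],[0,0,0]], "gripper": [3.3,3.3,3.3,3.3,3.3,3.3]}}

```text
time_s: 12.65
tool_pos: [0.5386, -0.2009, 0.1784]
tool_rot: [180.0, -0.0, 173.0]
force: [0.2, -0.3, -0.2]
grip_width: 0.0362
grasp_force: 30.0
```

Request:
{"name": "drive_tool", "arguments": {"angular": [[0,0,0],[0,0,0],[0,0,0],[0,0,0],[0,0,0]], "delta_pos": [[0,0,0.2],[0,0,0.2],[0,0,0.2],[0,0,0],[0,0,0]], "gripper": [3.3,3.3,3.3,3.3,3.3]}}

```text
time_s: 13.15
tool_pos: [0.5387, -0.201, 0.1726]
tool_rot: [-180.0, 0.0, 173.0]
force: [0.9, -0.2, -0.0]
grip_width: 0.0361
grasp_force: 30.0
```

Request:
{"name": "drive_tool", "arguments": {"angular": [[0,0,0],[0,0,0],[0,0,0],[0,0,0],[0,0,0]], "delta_pos": [[0,0,0.2],[0,0,0.2],[0,0,0],[0,0,0],[0,0,0]], "gripper": [3.3,3.3,3.3,3.3,3.3]}}

```text
time_s: 13.65
tool_pos: [0.5393, -0.201, 0.1696]
tool_rot: [-180.0, 0.1, 173.0]
force: [-0.6, 0.5, 7.1]
grip_width: 0.0363
grasp_force: 30.0
```

Request:
{"name": "drive_tool", "arguments": {"angular": [[0,0,0],[0,0,0],[0,0,0],[0,0,0],[0,0,0]], "delta_pos": [[0,0,0.2],[0,0,0.13],[0,0,0],[0,0,0],[0,0,0]], "gripper": [3.3,3.3,3.3,3.3,3.3]}}

```text
time_s: 14.15
tool_pos: [0.5395, -0.201, 0.1668]
tool_rot: [-179.9, 0.1, 173.0]
force: [-0.9, 0.8, 8.4]
grip_width: 0.0363
grasp_force: 30.0
```

```bash
python3 - <<'E'
from h import *
for i in range(5):
    eyes.read_camera("side");o=telemetry.get_obs();print(o["tool_pos"],o["force"],o["wrist_torque"],o["grip_width"])
E
```

```text
[ 0.53949718 -0.20100074  0.16683254] [-1.64488295  0.93958886  7.7562489 ] [ 0.25427846  0.33005558 -0.02379272] 0.03605917634084002
[ 0.53950649 -0.20101196  0.16682434] [-1.81844047  0.86574386  9.65169035] [ 0.25235819  0.35393135 -0.00805974] 0.03600779101301534
[ 0.53946626 -0.20102372  0.16681702] [-1.73759439  0.70574137  8.66474819] [ 0.30304587  0.35743812 -0.02806369] 0.036287256880786684
[ 0.53946029 -0.201012    0.16679728] [-1.22615889  0.22860815  9.80765853] [0.26559596 0.29412406 0.00149118] 0.036083408626994176
[ 0.53947449 -0.20098052  0.16680634] [-0.51842997 -0.21173891  9.34541554] [0.22886714 0.31151864 0.0279689 ] 0.03638635205405483
```

Request:
{"name": "drive_tool", "arguments": {"angular": [[0,0,0.1],[0,0,0.1],[0,0,0.1],[0,0,0.1],[0,0,0.1],[0,0,0]], "delta_pos": [[0,0,0],[0,0,0],[0,0,0],[0,0,0],[0,0,0],[0,0,0]], "gripper": [3.3,3.3,3.3,3.3,3.3,3.3]}}

```text
time_s: 15.0
tool_pos: [0.5401, -0.2014, 0.1671]
tool_rot: [180.0, 0.2, 144.2]
force: [-0.2, -0.6, 8.1]
grip_width: 0.0364
grasp_force: 30.0
```

```bash
python3 - <<'E'
from h import *
for i in range(3):
    eyes.read_camera("side");o=telemetry.get_obs();print(o["tool_pos"],o["tool_rot"],o["force"],o["wrist_torque"])
E
```

```text
[ 0.54008624 -0.20133528  0.16715776] [179.98645094   0.21126175 144.35150881] [-0.0290631  -0.23066481  8.59566164] [ 0.02992449  0.0379397  -0.01129463]
[ 0.54008096 -0.20135909  0.1671604 ] [179.98366347   0.21092294 144.36676448] [-0.94477634  0.37798956  7.8370689 ] [ 0.08237803 -0.07205386 -0.01987828]
[ 0.54008331 -0.20135656  0.16714289] [179.98181051   0.2089227  144.36973546] [ 0.18459048 -0.3507422   8.5708712 ] [ 0.10220209  0.02808935 -0.04742265]
```

Request:
{"name": "drive_tool", "arguments": {"angular": [[0,0,0],[0,0,0.1],[0,0,0.1],[0,0,0.1],[0,0,0.1],[0,0,0.1],[0,0,0.1],[0,0,0.1],[0,0,0.1],[0,0,0]], "delta_pos": [[0,0,0.1],[0,0,0],[0,0,0],[0,0,0],[0,0,0],[0,0,0],[0,0,0],[0,0,0],[0,0,0],[0,0,0]], "gripper": [3.3,3.3,3.3,3.3,3.3,3.3,3.3,3.3,3.3,3.3]}}

```text
time_s: 16.15
tool_pos: [0.5404, -0.2015, 0.1665]
tool_rot: [179.8, 0.2, 98.4]
force: [-0.0, -0.0, 9.2]
grip_width: 0.0365
grasp_force: 30.0
```

Request:
{"name": "drive_tool", "arguments": {"angular": [[0,0,0.07],[0,0,0.07],[0,0,0.07],[0,0,0.05],[0,0,0],[0,0,0]], "delta_pos": [[0,0,0],[0,0,0],[0,0,0],[0,0,0],[0,0,0],[0,0,0]], "gripper": [3.3,3.3,3.3,3.3,3.3,3.3]}}

```text
time_s: 16.75
tool_pos: [0.5404, -0.2016, 0.1665]
tool_rot: [179.8, 0.1, 83.6]
force: [-0.1, -0.7, 7.6]
grip_width: 0.0361
grasp_force: 30.0
```

```bash
python3 - <<'E'
from h import *
for i in range(3):
    eyes.read_camera("side");o=telemetry.get_obs();print(o["tool_pos"],o["tool_rot"],o["force"],o["wrist_torque"],o["qpos"][6])
E
```

```text
[ 0.54036078 -0.20159995  0.16647672] [1.79758005e+02 1.07151048e-01 8.36351647e+01] [-0.63478015 -0.28424973  8.44773029] [-0.06858439 -0.01884966 -0.01466333] 3.4667310793861845
[ 0.54035362 -0.20160629  0.16646669] [1.79757785e+02 1.06160038e-01 8.36346885e+01] [-0.47505501 -0.82458809  9.03100973] [-0.06042174  0.00506835  0.0298093 ] 3.46742812571835
[ 0.54033647 -0.20159374  0.16645303] [1.79760009e+02 1.01935864e-01 8.36349521e+01] [-0.10666877 -0.2008871   7.7756721 ] [-0.16249248 -0.04926918 -0.00553966] 3.470112518893671
```

Turned 89° with little torque. I'll creep on to feel for the slot ends.

Request:
{"name": "drive_tool", "arguments": {"angular": [[0,0,0.05],[0,0,0.05],[0,0,0],[0,0,0]], "delta_pos": [[0,0,0],[0,0,0],[0,0,0],[0,0,0]], "gripper": [3.3,3.3,3.3,3.3]}}

```text
time_s: 17.3
tool_pos: [0.5403, -0.2015, 0.1664]
tool_rot: [179.8, 0.1, 77.9]
force: [-0.3, 0.3, 9.1]
grip_width: 0.0367
grasp_force: 30.0
```

```bash
python3 - <<'E'
from h import *
for i in range(3):
    eyes.read_camera("side");o=telemetry.get_obs();print(o["tool_pos"],o["tool_rot"],o["force"],o["wrist_torque"])
E
```

```text
[ 0.54028795 -0.20153173  0.16643353] [1.79760954e+02 7.73104318e-02 7.79120510e+01] [-0.61570547 -0.02277961  8.64839862] [-0.00993199  0.00803372 -0.03138163]
[ 0.54027988 -0.20157512  0.16644632] [1.79759023e+02 7.85937339e-02 7.79100095e+01] [-0.18618309  0.38276762  7.99499125] [-0.0979912   0.03902588  0.01879319]
[ 0.54028542 -0.20155857  0.16644946] [1.79758347e+02 7.80144887e-02 7.79109377e+01] [-0.69504726 -0.38043016  9.12687432] [-0.07985117  0.04735728 -0.01441521]
```

Request:
{"name": "drive_tool", "arguments": {"angular": [[0,0,0.05],[0,0,0],[0,0,0]], "delta_pos": [[0,0,0],[0,0,0],[0,0,0]], "gripper": [3.3,3.3,3.3]}}

```text
time_s: 17.75
tool_pos: [0.54, -0.2014, 0.1664]
tool_rot: [179.8, 0.1, 75.0]
force: [-0.4, 0.5, 10.4]
grip_width: 0.0364
grasp_force: 30.0
```

```bash
python3 - <<'E'
from h import *
for i in range(3):
    eyes.read_camera("side");o=telemetry.get_obs();print(o["tool_pos"],o["tool_rot"],o["force"],o["wrist_torque"])
E
```

```text
[ 0.54000436 -0.20137207  0.16637506] [1.79798520e+02 6.35819210e-02 7.50541608e+01] [-0.61212831  0.18417493 10.38812611] [-0.02865598  0.24549575  0.00470123]
[ 0.54000632 -0.20143168  0.16635601] [1.79799419e+02 6.24443853e-02 7.50491103e+01] [-0.05521984 -0.45363977  9.17872164] [-0.00445008  0.21893486  0.05760166]
[ 0.54000572 -0.20142053  0.16638994] [1.79797589e+02 6.36890824e-02 7.50514404e+01] [-0.27981467  0.54201609  9.16332673] [-0.00485289  0.20142062  0.03373203]
```

Request:
{"name": "drive_tool", "arguments": {"angular": [[0,0,0.04],[0,0,0],[0,0,0]], "delta_pos": [[0,0,0],[0,0,0],[0,0,0]], "gripper": [3.3,3.3,3.3]}}

```text
time_s: 18.2
tool_pos: [0.5397, -0.2012, 0.1663]
tool_rot: [179.8, 0.1, 72.8]
force: [-1.2, 0.3, 9.4]
grip_width: 0.0364
grasp_force: 30.0
```

```bash
python3 - <<'E'
from h import *
for i in range(3):
    eyes.read_camera("side");o=telemetry.get_obs();print(o["tool_pos"],o["tool_rot"],o["force"],o["wrist_torque"])
E
```

```text
[ 0.53975174 -0.20125593  0.16637488] [1.79833697e+02 5.53735291e-02 7.27663848e+01] [-1.79133596 -0.06932606  9.864148  ] [ 0.08566108  0.43316341 -0.00678864]
[ 0.53970286 -0.20127753  0.16632434] [1.79841281e+02 5.57497434e-02 7.27639575e+01] [-1.56897713e+00 -3.44933262e-03  9.85913420e+00] [8.24534185e-02 4.11628656e-01 1.43116313e-04]
[ 0.53972295 -0.20125612  0.16631703] [1.79839517e+02 5.48216464e-02 7.27683818e+01] [-1.48109424 -0.0239246   9.70531461] [0.03113463 0.39293426 0.09072566]
```

The stop is felt: side load builds from about tool yaw 76°. I'll back off about 9° to the notch centre and ease up so the spring lifts the pins into the notches.

Request:
{"name": "drive_tool", "arguments": {"angular": [[0,0,-0.08],[0,0,-0.08],[0,0,0],[0,0,0],[0,0,0],[0,0,0],[0,0,0]], "delta_pos": [[0,0,0],[0,0,0],[0,0,-0.15],[0,0,-0.15],[0,0,-0.1],[0,0,0],[0,0,0]], "gripper": [3.3,3.3,3.3,3.3,3.3,3.3,3.3]}}

```text
time_s: 19.05
tool_pos: [0.54, -0.2013, 0.1698]
tool_rot: [179.8, 0.1, 81.9]
force: [-0.4, 0.9, 5.7]
grip_width: 0.0363
grasp_force: 30.0
```

```bash
python3 - <<'E'
from h import *
for i in range(4):
    eyes.read_camera("side");o=telemetry.get_obs();print(o["tool_pos"],o["tool_rot"],o["force"],o["wrist_torque"])
E
```

```text
[ 0.54004968 -0.20127653  0.16981935] [1.79802486e+02 6.17492314e-02 8.19327102e+01] [ 1.32989484 -0.19962247  6.18769572] [-0.01007188 -0.14195994 -0.0134315 ]
[ 0.5400203  -0.20131693  0.16980879] [1.79806529e+02 6.26484987e-02 8.19300565e+01] [-0.07686473 -0.1995419   6.79066202] [-0.01722101 -0.18107116  0.01122481]
[ 0.54002064 -0.201288    0.16977112] [1.79808962e+02 5.82965296e-02 8.19300535e+01] [-0.5733149  -0.13639778  7.30942036] [-0.02332691 -0.17680142  0.00186882]
[ 0.5400239  -0.20129642  0.16978655] [1.79808131e+02 6.21787860e-02 8.19304109e+01] [0.82607109 0.5150312  6.74262819] [-0.03399084 -0.14104767  0.0232662 ]
```

Request:
{"name": "drive_tool", "arguments": {"angular": [[0,0,0],[0,0,0],[0,0,0],[0,0,0]], "delta_pos": [[0,0,-0.15],[0,0,0],[0,0,0],[0,0,0]], "gripper": [3.3,3.3,3.3,3.3]}}

```text
time_s: 19.65
tool_pos: [0.54, -0.2013, 0.1708]
tool_rot: [179.8, 0.0, 81.9]
force: [1.9, 0.3, 5.8]
grip_width: 0.0365
grasp_force: 30.0
```

```bash
python3 - <<'E'
from h import *
S=[]
for i in range(6):
    S.append(eyes.read_camera("side"));o=telemetry.get_obs();print(o["tool_pos"],o["tool_rot"][2],o["force"])
a=np.mean([p["pixels"] for p in S],0)
cv2.imwrite("pics/fin.png",cv2.resize(a[130:180,282:332,::-1].astype(np.uint8),(600,600),interpolation=cv2.INTER_CUBIC))
E
```

```text
[ 0.53997524 -0.20128998  0.17079152] 81.92741734338618 [ 1.25027777 -0.48808734  4.43683817]
[ 0.53993839 -0.20127197  0.1707654 ] 81.92696866558583 [ 1.42150314 -1.2131125   6.05543465]
[ 0.53996823 -0.20127687  0.17079722] 81.92721774877619 [1.88820235 0.59143304 4.6819582 ]
[ 0.53994125 -0.20128706  0.1707816 ] 81.9244102202355 [ 0.73345854 -0.04534022  5.44241388]
[ 0.53995751 -0.20124383  0.17077552] 81.93018075101088 [ 0.17895238 -0.43333929  5.43407606]
[ 0.53991639 -0.2013011   0.1707569 ] 81.92523079354153 [ 1.52320277 -0.2290073   5.44973869]
```

View pics/fin.png

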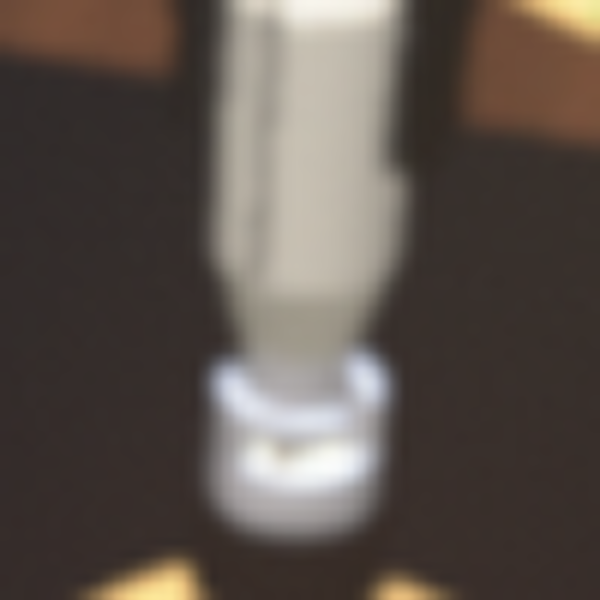

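The lamp is upright in the barrel. The seam at crop x≈260 gives a lamp yaw of about 70°, which is the holder's y axis as required. A small upward tug will confirm the pins are captive.

Request:
{"name": "drive_tool", "arguments": {"angular": [[0,0,0],[0,0,0],[0,0,0],[0,0,0]], "delta_pos": [[0,0,-0.12],[0,0,0],[0,0,0],[0,0,0]], "gripper": [3.3,3.3,3.3,3.3]}}

```text
time_s: 20.35
tool_pos: [0.5396, -0.2012, 0.1712]
tool_rot: [179.9, 0.0, 81.9]
force: [5.6, -0.8, 1.9]
grip_width: 0.0363
grasp_force: 30.0
```

```bash
python3 - <<'E'
from h import *
F=[]
for i in range(6):
    eyes.read_camera("side");o=telemetry.get_obs();F.append(o["force"])
print(o["tool_pos"],o["tool_rot"],np.mean(F,0),o["wrist_torque"],o["grip_width"],o["time_s"])
E
```

```text
[ 0.53892811 -0.20100181  0.17120493] [1.79966902e+02 1.03935707e-02 8.19243272e+01] [ 4.24602874 -0.93972535  3.14004599] [-0.1961117  -1.22056621 -0.05677805] 0.036298943586310195 20.65
```

Request:
{"name": "drive_tool", "arguments": {"angular": [[0,0,0],[0,0,0],[0,0,0],[0,0,0],[0,0,0]], "delta_pos": [[0,0,0.13],[0,0,0],[0,0,0],[0,0,0],[0,0,0]], "gripper": [3.3,3.3,3.3,3.3,3.3]}}

```text
time_s: 21.15
tool_pos: [0.5389, -0.201, 0.1702]
tool_rot: [180.0, 0.0, 81.9]
force: [3.4, -0.9, 5.9]
grip_width: 0.0364
grasp_force: 30.0
```

```bash
python3 - <<'E'
from h import *
F=[]
for i in range(6):
    eyes.read_camera("side");o=telemetry.get_obs();F.append(o["force"])
print(o["tool_pos"],o["tool_rot"],np.mean(F,0),o["wrist_torque"],o["grip_width"],o["time_s"])
E
```

```text
[ 0.53884234 -0.20100836  0.17022994] [1.79976183e+02 2.40416395e-02 8.19238525e+01] [ 2.95478196 -0.41946066  5.65856681] [-0.15916821 -1.02064131  0.03134969] 0.03600261691493315 21.45
```

Request:
{"name": "drive_tool", "arguments": {"angular": [[0,0,0],[0,0,0],[0,0,0],[0,0,0],[0,0,0]], "delta_pos": [[0.01,0.1,0],[0,0,0],[0,0,0],[0,0,0],[0,0,0]], "gripper": [3.3,3.3,3.3,3.3,3.3]}}

```text
time_s: 21.95
tool_pos: [0.5391, -0.2011, 0.17]
tool_rot: [-179.9, 0.0, 81.9]
force: [1.7, -0.7, 6.0]
grip_width: 0.0363
grasp_force: 30.0
```

```bash
python3 - <<'E'
from h import *
F=[]
for i in range(6):
    s=eyes.read_camera("side");o=telemetry.get_obs();F.append(o["force"])
print(o["tool_pos"],o["tool_rot"],np.mean(F,0),o["wrist_torque"],o["grip_width"],o["time_s"])
save(s,"fin2.png",(262,90,342,180),6)
E
```

```text
[ 0.53912454 -0.20103133  0.1699675 ] [-1.79925883e+02  2.74061139e-02  8.19168734e+01] [ 1.80086706 -0.50440098  6.00610639] [-0.19007966 -0.6381881   0.02553623] 0.036097860669307764 22.25
```

View pics/fin2.png

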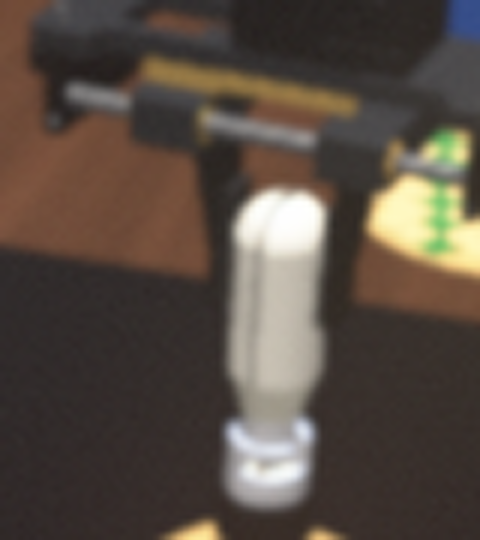

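Upright, held and seated: the seam faces the expected way, and the 6 N spring force means about 1.2 mm pressed. Handing in.

```bash
python3 -c "
from cell import env; print(env.sign_off())"
```

```text
the job is handed in; nothing more can be done
None
```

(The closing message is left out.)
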